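# Mark the depth of a toy lorry's post hole with a depth gauge

## Robot

A 6-joint arm with a two-finger parallel gripper is mounted at the origin on the work surface. World frame = base frame: x ahead of the robot, y to its left, z up, the work surface at z = 0. Lengths are in m, angles in rad, forces in N, time in s.
With the tool pointing down it reaches from about 0.25 to 0.775 m from the base axis. Payload 8.9 kg.
Tool frame: the origin (TCP) lies midway between the tips of the shut fingers; the grasp point (between the pads) lies env.grip_point_offset behind it (env.grip_point_offset is the distance from the TCP to the grasp point, in m); z points along the fingers, y is the direction in which the jaws open and shut (so a half turn about z gives the same grasp; the last joint's range is limited). The gripper opens to 85 mm and grips with 20 to 120 N. Pads are 22 mm wide; open, the fingers measure 114 mm over their backs; the gripper's body (76 mm by 85 mm) begins 54 mm behind the grasp point. The pads swing forward as they close: fully open they stand 13 mm farther back than shut.
Start: joints at [-0.139, 0.291, -0.153, 1.127, 0, 1.431], TCP at [0.525, 0, 0.231] pointing down, gripper open.
Joint ranges: [-2.52, 2.52], [-0.91, 1.74], [-1.3, 1.37], [-1.96, 2.02], [-1.52, 1.47], [-3.14, 3.14]. Speed limits (rad/s): [2.22, 2.22, 2.79, 3.14, 3.14, 3.14].

## Interface

Orientations are given as a unit quaternion [w, x, y, z].
In Python, from workcell import env gives the robot as it stands.
- The arm moves only by the tool drive_tool, never from a script. Its argument "commands" is a list of rows, each an object with "gripper": the finger opening in m, from 0 to 0.0854; "delta_pos": the shift along the tool's x, y, z in m, a list of three; "rotation": the turn, a rotation vector about the tool's x, y, z in rad, a list of three. In form: [{"gripper": gripper, "delta_pos": [tx, ty, tz], "rotation": [ax, ay, az]}, ...]. A call has 1 to 12 rows; each row is the pose to reach, as a shift and turn from the pose commanded when the call began, along the tool's axes at that moment; what a row does not reach only later rows make up. A row lasts 1/10 s, in which the tool goes at most 50 mm and 8.59 degrees, less where a joint would pass 70% of its speed; a pose out of reach is approached as far as the arm can. A call with a gripper value outside its range is refused whole. The fingers move at their own pace and stop on an object; "squeeze" is the grip in N (left out, the last holds). Time passes only in rows, so rows that repeat a pose let the fingers close. It gives the time, the measured TCP pose, the force and the opening at its end, in the units of the state.
- env.get_state(): the state, without advancing time (a new reading comes with each control period).
- env.capture(name): name is "scene" or "side" or "wrist"; returns the picture (420x560x3 uint8, red, green, blue); there is no depth.
- env.get_calibration(name): a dict with "K" (3x3 intrinsics, pixels), "distortion" ([k1, k2, p1, p2, k3] as OpenCV has them; the pictures are not rectified), "position" and "rotation" of the camera in the world. Camera axes: x right, y up, looking along -z (the intrinsics and any distortion apply to the point x, -y, -z); pixel columns grow to the right and rows downward; lengths in m; the calibration is good to about 2 mm. A picture is of the moment at which its call begins: read the wrist's pose just before it. get_calibration takes no time and is no camera call; for the wrist camera it gives the pose at the moment of the call.
- env.finish_job(): hands the job in, once; it reports no verdict.
Trained networks look in the newest picture that a camera, given by its name, has taken for a name from the list of things; names that differ only in an ending like _2 or _b are one class to them, and where a whole thing is asked for, a point or a joint stands for the part that bears it (a point fixed in the world has none). Each returns a list of dicts, best first, with "confidence" (0 to 1); they miss things now and then, are a little off and sometimes report something else, mostly with a low value. They report only what shows in the picture. A call takes as long as a camera call. They do not tell look-alikes from the thing itself.
- env.look_for(camera, target): "xy" ([column, row] in pixels, amid what is visible of it).
The state is a dict: "time": time; "q": joint angles; "dq": joint speeds; "tau": joint torques, N m; "tool_pos": TCP position; "tool_rot": TCP orientation; "force": force on the tool from outside, world axes, zero at the start; "torque": the same for the moment, N m; "grip_width": finger opening in m.
Only numpy, scipy, OpenCV 4.12 (cv2) and the standard library are available. Lean on these libraries where they do the work, as an engineer would, in place of code of your own. Each camera call takes 0.05 s, during which the arm holds its last target. There are 200 camera calls.

## Task

Lift the depth gauge out of its stand and lower it upright into the large blind hole in the bed of the unpainted toy lorry, and while still holding the rod press its tip for a moment with about 12 N against the bottom of the hole, before the black stop has come down to the plate round the hole. Then slide the stop down the rod on to that plate and press it there for a moment with about 12 N, so that it sits flush and marks the depth, and let go, leaving the gauge standing in the hole. Go slowly and never push on the lorry with more than 22 N, and leave the bottle, the tin and the wheels where they stand.

Things in the scene. Friction and masses are not known exactly. Their poses are not given: they have to be found in the camera images.
- gauge_mid (a point): Depth gauge: a plain aluminium rod, 14 mm in diameter and 104 mm long, about 90 g, with a flat black plastic disc (the stop: 50 mm in diameter, 14 mm thick) threaded on it. The point is on the rod's axis half-way along, 52 mm above the tip; z runs along the rod up to its plain top end. The lowest 8 mm taper to 8 mm in diameter. It starts upright, tip down, in the stand, its tip about 8 mm above the bench. The 22 to 28 mm of bare rod above the stop is where to hold it.
- stop (a joint): How far (m) the black stop has been slid down the rod: at 0 its underside is 68 mm above the tip, and it grows as the stop goes down (to 0.035 at most). Starts at 0 to 0.006. It stays where it is left and slides under a push of about 2 N; it can be pushed down from above with the fingers astride the rod. It meets the plate hard: at more than about 5 mm/s the blow can pass 22 N.
- stop_face (a point): Centre of the underside of the black stop, on the rod's axis.
- gauge: The depth gauge again; origin at the centre of its tip (lower end), z up along the rod.
- lorry: Unpainted wooden toy lorry, fixed to the bench: bed 150 x 100 mm, its flat top 102 mm above the bench; cab 75 mm long, 140 mm high. Origin on the bench below the post hole, x towards the cab, z up. A square plywood plate, 64 x 64 mm, with the same 16 mm chamfered hole, is fixed on the bed round the hole; it stands 3 to 16 mm above the bed, how much is not known.
- hole_mouth (a point): Centre of the post hole at the level of the top of the bed (the plate stands higher): the larger hole, 16 mm wide, 50 mm from the bed's tail. Blind, with a stiff rubber pad glued in at its bottom; its depth from the top of the bed to the pad is not known, 32 to 41 mm. (The two 9.5 mm holes beside the cab are not used.)
- pad (a joint): How far (m) the rubber pad at the bottom of the post hole is pressed in: 0 when nothing stands on it, about 1 mm for every 3 N, solid at 4 mm (12 N). It cannot be seen.
- stand: Dark wooden stand, 80 x 80 x 48 mm, fixed to the bench, with one 40 mm deep, 16.5 mm hole in its top in which the gauge stands. Origin on the bench under its centre.
- glue: White glue bottle, 56 mm in diameter, 130 mm high, origin at its underside. Leave it alone.
- paint: Steel paint tin, 72 mm in diameter, 85 mm high, origin at its underside. Leave it alone.
- wheels: Two dark wooden toy wheels, 48 mm in diameter, stacked on a dowel, 36 mm high, origin at the underside. Leave them alone.
Things that resemble listed ones, but are neither listed nor needed, are in the scene too. What is shaped like the gauge but orange or red is not meant.

How it is judged:
On the way, in this order (a step that is already met when the one before it is completed fails the run):
1. the rod's tip presses the pad at the bottom of the post hole in by more than 1.4 mm (about 4 N) for 0.2 s, the stop still more than 17.5 mm above the bed (clear of the plate) (value of joint pad above 0.0014 m and z of stop_face in the frame of hole_mouth above 0.0175 m and horizontal distance between gauge and hole_mouth below 0.006 m), for 0.2 s.
2. the stop is pressed on the plate: gauge and stop bear on the lorry with more than 9 N for 0.2 s, with the pad pressed in less than 1.8 mm (z of stop_face in the frame of hole_mouth below 0.0173 m and value of joint pad below 0.0018 m and horizontal distance between stop_face and hole_mouth below 0.005 m and contact force between gauge and lorry above 9 N), for 0.2 s.
At the end, for the whole second after the job is handed in: The gauge stands free in the post hole, upright within 5 degrees and at rest, its tip resting on the pad at the hole's bottom (pressing it in by more than 0.15 mm) and the stop down on the plate, its underside no more than 17.3 mm above the bed (the plate's greatest thickness is 16 mm) (z of stop_face in the frame of hole_mouth below 0.0173 m and horizontal distance between stop_face and hole_mouth below 0.005 m and value of joint pad above 0.00015 m and horizontal distance between gauge and hole_mouth below 0.006 m and angle between gauge's own z axis and vertical below 0.09 rad and linear speed of gauge below 0.01 m/s); the robot touches nothing.
It fails at once if the gauge or its stop is forced against the lorry with more than 22 N (contact force between gauge and lorry above 22 N).
It fails at once if the fingers or arm push on the lorry with more than 22 N (contact force between the arm and lorry above 22 N).
It fails at once if the glue bottle is moved more than 30 mm (distance of glue from where it was at the start of the episode above 0.03 m).
It fails at once if the paint tin is moved more than 30 mm (distance of paint from where it was at the start of the episode above 0.03 m).
It fails at once if the stack of wheels is moved more than 30 mm (distance of wheels from where it was at the start of the episode above 0.03 m).
It also fails if it takes over 72 s, if anything falls off the work surface, if the arm or the gripper's body presses on something with over 40 N, if the wrist force passes 120 N, or if a joint passes its speed limit or range.

## Working session

There is one attempt and no reset: what is moved stays moved. The work goes in short steps, Python scripts to look and compute and a tool call to move; the robot and the scene stay as the last step left them, time stands still between calls to the robot, and variables do not carry over. Pictures are saved under pics/ and viewed, about 8 in all and at most 12, crops included, and the job is handed in when it is done.

Besides the shell and the picture viewer there is one more tool, called after "Request:" by a JSON object that holds its "name" and its "arguments", one argument or row to a line. drive_tool: Moves the arm, as the interface text tells. Its arguments: {"type":"object","properties":{"commands":{"type":"array"},"squeeze":{"type":"number"}},"required":["commands"]}

```bash
mkdir -p pics; ls; cat > h.py <<'E'
import numpy as np, cv2
from workcell import env
from scipy.spatial.transform import Rotation as R
def rot(r):
    r=np.array(r,float)
    return r if r.shape==(3,3) else R.from_quat(r.ravel()[[1,2,3,0]]).as_matrix()
def ray(c,px):
    u=cv2.undistortPoints(np.array([[px]],float),np.array(c['K'],float),np.array(c['distortion'],float))[0,0]
    return np.array(c['position'],float),rot(c['rotation'])@np.array([u[0],-u[1],-1.])
def onz(c,px,z):
    p,d=ray(c,px); return p+d*(z-p[2])/d[2]
def proj(c,P):
    p=rot(c['rotation']).T@(np.array(P,float)-np.array(c['position'],float)); p=p*[1,-1,-1]
    return cv2.projectPoints(p.reshape(1,3),np.zeros(3),np.zeros(3),np.array(c['K'],float),np.array(c['distortion'],float))[0][0,0]
def tri(rs):
    A=0;b=0
    for p,d in rs:
        d=d/np.linalg.norm(d);M=np.eye(3)-np.outer(d,d);A=A+M;b=b+M@p
    return np.linalg.solve(A,b)
def save(n,im,f=1):
    im=cv2.resize(im,None,fx=f,fy=f,interpolation=cv2.INTER_CUBIC); cv2.imwrite('pics/'+n+'.png',im[:,:,::-1])
E
python3 - <<'E'
from h import *
ims=[]
print(env.grip_point_offset); s=env.get_state(); print(s['time'],s['tool_pos'],s['tool_rot'],s['force'])
for n in ['scene','side','wrist']:
    im=env.capture(n); c=env.get_calibration(n); print(n,np.round(c['position'],3),np.round(c['K'],1).tolist())
    save(n+'0',im)
    for t in ['gauge','stop','stop_face','hole_mouth','gauge_mid','stand','lorry']:
        r=env.look_for(n,t); print(t,[(np.round(x['xy'],0).tolist(),round(x['confidence'],2)) for x in r[:4]])
    ims.append(im)
a=np.hstack(ims[:2]); save('both',a,800/1120)
E
```

```text
pics
0.0187
0.0 [5.24569139e-01 5.04581692e-05 2.30745610e-01] [-5.24684417e-04  7.07109964e-01  7.07103299e-01 -3.85388036e-04] [ 0.15920545  0.00497785 -0.1533755 ]
scene [ 1.229 -0.124  0.982] [[446.4, 0.0, 278.6], [0.0, 446.4, 209.4], [0.0, 0.0, 1.0]]
gauge [([306.0, 154.0], 0.68), ([351.0, 239.0], 0.65), ([378.0, 158.0], 0.65), ([328.0, 191.0], 0.53)]
stop [([307.0, 157.0], 0.77), ([328.0, 195.0], 0.59), ([352.0, 239.0], 0.58), ([378.0, 164.0], 0.55)]
stop_face [([328.0, 196.0], 0.8), ([349.0, 239.0], 0.71), ([305.0, 158.0], 0.7), ([378.0, 163.0], 0.64)]
hole_mouth [([219.0, 192.0], 0.66), ([144.0, 283.0], 0.56)]
gauge_mid [([348.0, 236.0], 0.79), ([329.0, 196.0], 0.78), ([307.0, 156.0], 0.6), ([378.0, 163.0], 0.55)]
stand [([322.0, 214.0], 0.96)]
lorry [([221.0, 192.0], 0.75)]
side [ 0.45  -0.598  0.859] [[441.8, 0.0, 279.9], [0.0, 441.8, 212.1], [0.0, 0.0, 1.0]]
gauge [([186.0, 198.0], 0.98), ([250.0, 179.0], 0.72), ([305.0, 170.0], 0.7), ([204.0, 140.0], 0.55)]
stop [([187.0, 197.0], 0.77), ([207.0, 142.0], 0.77), ([250.0, 181.0], 0.71), ([303.0, 171.0], 0.59)]
stop_face [([249.0, 184.0], 0.74), ([304.0, 168.0], 0.71), ([371.0, 216.0], 0.69), ([186.0, 196.0], 0.65)]
hole_mouth [([228.0, 292.0], 0.68)]
gauge_mid [([183.0, 198.0], 0.88), ([252.0, 183.0], 0.86), ([304.0, 168.0], 0.79)]
stand [([251.0, 202.0], 0.63)]
lorry []
wrist [0.526 0.083 0.374] [[367.4, 0.0, 279.2], [0.0, 367.4, 211.7], [0.0, 0.0, 1.0]]
gauge [([65.0, 48.0], 0.91), ([272.0, 21.0], 0.63), ([454.0, 5.0], 0.62)]
stop [([68.0, 51.0], 0.96), ([458.0, 7.0], 0.62)]
stop_face [([275.0, 27.0], 0.94), ([67.0, 48.0], 0.89), ([456.0, 10.0], 0.59)]
hole_mouth [([219.0, 317.0], 0.72)]
gauge_mid [([455.0, 7.0], 0.96), ([60.0, 49.0], 0.72), ([274.0, 24.0], 0.67)]
stand [([270.0, 55.0], 0.57)]
lorry [([215.0, 318.0], 0.86), ([536.0, 170.0], 0.65)]
```

View pics/scene0.png

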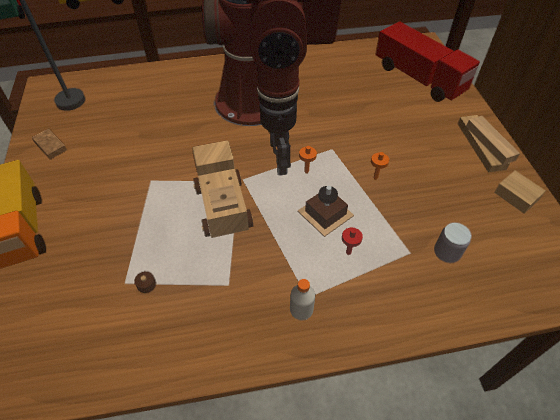

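View pics/side0.png

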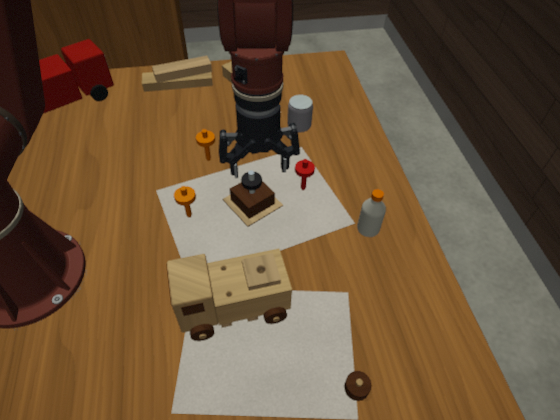

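View pics/wrist0.png

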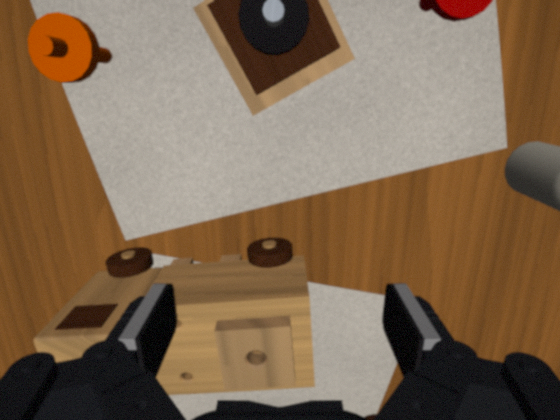

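The wrist view shows four gauge-like things. In scene pixels they are orange (308,155), orange (380,160), red (352,238), and the aluminium rod with a black disc in the dark stand (328,193). Only the last matches the description. The hole with the plywood plate is at wrist pixel (257,357) and side pixel (262,269).

```bash
python3 - <<'E'
from h import *
W,S,C=[env.get_calibration(n) for n in ['wrist','side','scene']]
print('gauge top tri',tri([ray(W,(273,10)),ray(S,(251,174)),ray(C,(328,188))]))
for n,c,px in [('w',W,(273,10)),('s',S,(251,174)),('c',C,(328,188))]: print(n,onz(c,px,.112))
print('hole'); 
for n,c,px in [('w',W,(257,357)),('s',S,(262,269))]: print(n,onz(c,px,.112))
print(tri([ray(W,(257,357)),ray(S,(262,269))]))
for n,px in [('plate',(217,320)),('',(291,319)),('',(294,387)),('',(219,390))]: print(n,onz(W,px,.11))
print('toolR',rot(env.get_state()['tool_rot']).round(3).tolist(), 'wr',proj(W,env.get_state()['tool_pos']))
for n,px in [('red',(458,5))]: print(n,onz(W,px,.08))
for n,px in [('orange',(64,48)),('paint',(545,170))]: print(n,onz(W,px,.08))
save('crop',cv2.imread('pics/side0.png')[140:310,160:330,::-1],3.5)
E
```

```text
gauge top tri [0.52045746 0.13203442 0.10557122]
w [0.52179552 0.13142591 0.112     ]
s [0.51912868 0.12487923 0.112     ]
c [0.52477751 0.13016658 0.112     ]
hole
w [ 0.5058251  -0.14107916  0.112     ]
s [ 0.5062587 -0.1367319  0.112    ]
[ 0.50604382 -0.13855484  0.11494651]
plate [ 0.47251406 -0.10388234  0.11      ]
 [ 0.53543756 -0.10274628  0.11      ]
 [ 0.53895662 -0.17730355  0.11      ]
 [ 0.46948889 -0.18120958  0.11      ]
toolR [[-0.0, 1.0, -0.0], [1.0, 0.0, 0.0], [0.0, -0.0, -1.0]] wr [277.5151271  285.98940194]
red [0.65628712 0.14242481 0.08      ]
orange [0.36297074 0.1141521  0.08      ]
paint [0.74883482 0.01992166 0.08      ]
```

View pics/crop.png

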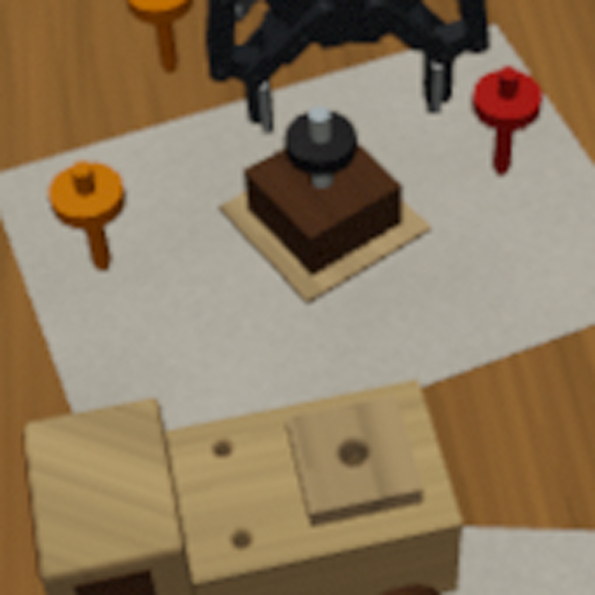

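The crop confirms it: aluminium rod, black stop, dark stand. Next is a closer look from the wrist.

Request:
{"name": "drive_tool", "arguments": {
  "commands": [
    {"gripper": 0.085, "delta_pos": [0.02, -0.002, 0], "rotation": [0, 0, 0]},
    {"gripper": 0.085, "delta_pos": [0.05, -0.003, 0], "rotation": [0, 0, 0]},
    {"gripper": 0.085, "delta_pos": [0.07, -0.003, 0], "rotation": [0, 0, 0]},
    {"gripper": 0.085, "delta_pos": [0.07, -0.003, 0], "rotation": [0, 0, 0]},
    {"gripper": 0.085, "delta_pos": [0.07, -0.003, 0], "rotation": [0, 0, 0]}
  ]
}}

```text
time: 1.7
tool_pos: [0.522, 0.07, 0.2313]
tool_rot: [0.0, 0.707, 0.707, -0.0]
force: [0.1, -0.3, -0.0]
grip_width: 0.0848
```

```bash
python3 - <<'E'
from h import *
s=env.get_state(); print(s['time'],s['tool_pos'])
c=env.get_calibration('wrist'); im=env.capture('wrist'); save('w1',im)
for t in ['stop','gauge_mid']:
    print(t,[(np.round(x['xy'],1).tolist(),round(x['confidence'],2)) for x in env.look_for('wrist',t)[:3]])
print(proj(c,(.521,.13,.112)),proj(c,(.521,.13,.09)))
E
```

```text
1.7 [0.52197523 0.07002914 0.23126812]
stop [([279.6, 106.3], 0.7), ([86.2, 137.1], 0.57)]
gauge_mid [([79.2, 139.9], 0.88), ([453.7, 77.2], 0.72), ([278.0, 115.9], 0.71)]
[276.8876783  122.28125754] [277.09654084 119.62721274]
```

View pics/w1.png

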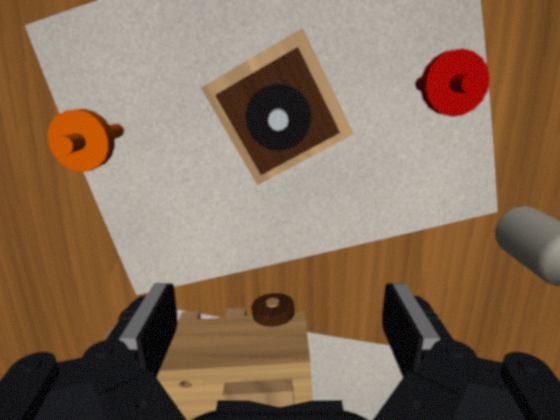

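The rod top is at (278,120), within 2 px of the prediction, which puts the gauge at about (0.5217, 0.1312). I'll move over it and descend.

Request:
{"name": "drive_tool", "arguments": {
  "commands": [
    {"gripper": 0.085, "delta_pos": [0.03, 0, 0], "rotation": [0, 0, 0]},
    {"gripper": 0.085, "delta_pos": [0.061, 0, 0.01], "rotation": [0, 0, 0]},
    {"gripper": 0.085, "delta_pos": [0.061, 0, 0.03], "rotation": [0, 0, 0]},
    {"gripper": 0.085, "delta_pos": [0.061, 0, 0.06], "rotation": [0, 0, 0]},
    {"gripper": 0.085, "delta_pos": [0.061, 0, 0.09], "rotation": [0, 0, 0]},
    {"gripper": 0.085, "delta_pos": [0.061, 0, 0.11], "rotation": [0, 0, 0]},
    {"gripper": 0.085, "delta_pos": [0.061, 0, 0.125], "rotation": [0, 0, 0]},
    {"gripper": 0.085, "delta_pos": [0.061, 0, 0.125], "rotation": [0, 0, 0]}
  ]
}}

```text
time: 2.65
tool_pos: [0.5206, 0.1301, 0.1044]
tool_rot: [-0.001, 0.707, 0.707, -0.001]
force: [-0.1, 0.3, 0.9]
grip_width: 0.0851
```

```bash
python3 - <<'E'
from h import *
s=env.get_state(); print(s['time'],s['tool_pos'],s['force'])
a=env.capture('wrist');b=env.capture('side');save('n2',np.vstack([cv2.resize(a[150:420,130:430],(600,300*9//10+30)),cv2.resize(b[130:230,200:300],(300,300))[:, :].repeat(2,1)]))
E
```

```text
2.65 [0.52064061 0.13005676 0.10443512] [-0.07371938  0.30659563  0.92417778]
```

View pics/n2.png

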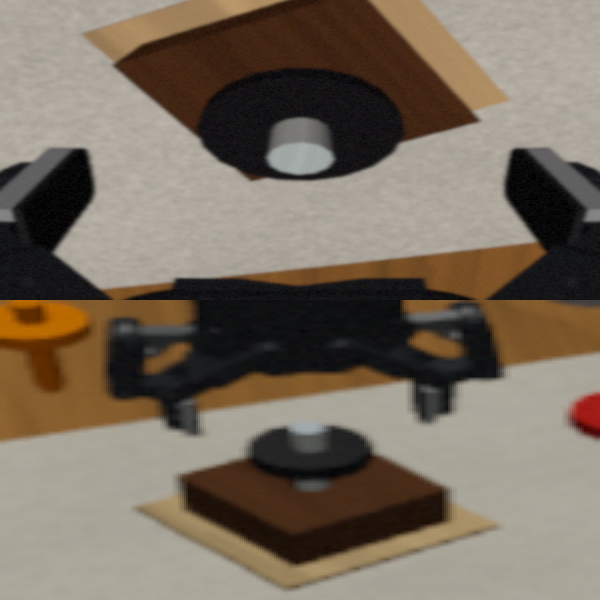

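```bash
python3 - <<'E'
from h import *
c=env.get_calibration('wrist')
print(onz(c,(280.5,291),.112), 'stop centre',onz(c,(130+301/2,150+125*.9),.087))
E
```

```text
[0.52350667 0.13117787 0.112     ] stop centre [0.52355892 0.13215997 0.087     ]
```

Request:
{"name": "drive_tool", "arguments": {
  "commands": [
    {"gripper": 0.085, "delta_pos": [0.0005, 0.0012, 0.005], "rotation": [0, 0, 0]},
    {"gripper": 0.085, "delta_pos": [0.0008, 0.0015, 0.011], "rotation": [0, 0, 0]},
    {"gripper": 0.085, "delta_pos": [0.0008, 0.0015, 0.011], "rotation": [0, 0, 0]},
    {"gripper": 0.085, "delta_pos": [0.0008, 0.0015, 0.011], "rotation": [0, 0, 0]}
  ]
}}

```text
time: 3.15
tool_pos: [0.5234, 0.1318, 0.0953]
tool_rot: [-0.0, 0.707, 0.707, -0.0]
force: [0.1, 0.5, 0.7]
grip_width: 0.0848
```

Request:
{"name": "drive_tool", "arguments": {
  "commands": [
    {"gripper": 0.04, "delta_pos": [0, 0, 0.002], "rotation": [0, 0, 0]},
    {"gripper": 0.02, "delta_pos": [0, 0, 0.002], "rotation": [0, 0, 0]},
    {"gripper": 0.005, "delta_pos": [0, 0, 0.002], "rotation": [0, 0, 0]},
    {"gripper": 0.005, "delta_pos": [0, 0, 0.002], "rotation": [0, 0, 0]},
    {"gripper": 0.005, "delta_pos": [0, 0, 0.002], "rotation": [0, 0, 0]},
    {"gripper": 0.005, "delta_pos": [0, 0, 0.002], "rotation": [0, 0, 0]},
    {"gripper": 0.005, "delta_pos": [0, 0, 0.002], "rotation": [0, 0, 0]},
    {"gripper": 0.005, "delta_pos": [0, 0, 0.002], "rotation": [0, 0, 0]}
  ],
  "squeeze": 60
}}

```text
time: 3.95
tool_pos: [0.5234, 0.1318, 0.0935]
tool_rot: [-0.0, 0.707, 0.707, -0.0]
force: [-2.8, -0.4, 6.1]
grip_width: 0.0114
```

Request:
{"name": "drive_tool", "arguments": {
  "commands": [
    {"gripper": 0.005, "delta_pos": [0, 0, -0.005], "rotation": [0, 0, 0]},
    {"gripper": 0.005, "delta_pos": [0, 0, -0.015], "rotation": [0, 0, 0]},
    {"gripper": 0.005, "delta_pos": [0, 0, -0.03], "rotation": [0, 0, 0]},
    {"gripper": 0.005, "delta_pos": [0, 0, -0.03], "rotation": [0, 0, 0]},
    {"gripper": 0.005, "delta_pos": [0, 0, -0.03], "rotation": [0, 0, 0]}
  ]
}}

```text
time: 4.45
tool_pos: [0.5236, 0.1318, 0.1235]
tool_rot: [0.0, 0.707, 0.707, 0.0]
force: [-0.5, -0.1, -1.0]
grip_width: 0.0117
```

```bash
python3 - <<'E'
from h import *
s=env.get_state(); print(s['time'],s['tool_pos'],s['force'])
a=env.capture('wrist');b=env.capture('side');save('n3',np.hstack([cv2.resize(a[200:420,170:390],(400,400)),cv2.resize(b[110:220,195:305],(400,400),interpolation=2)]))
E
```

```text
4.45 [0.52360577 0.13180274 0.12354182] [-0.49519546 -0.08638528 -0.97466768]
```

View pics/n3.png

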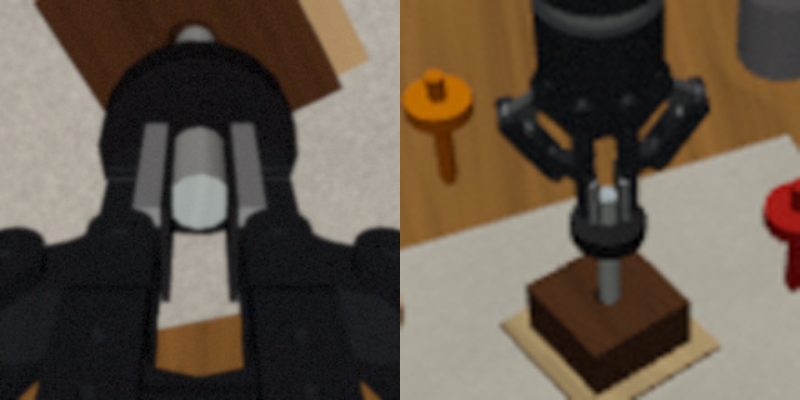

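Held upright, with about 1 N of weight on the wrist. I'll lift it clear and travel until it is short of the hole, then look again.

Request:
{"name": "drive_tool", "arguments": {
  "commands": [
    {"gripper": 0.005, "delta_pos": [0, 0, -0.03], "rotation": [0, 0, 0]},
    {"gripper": 0.005, "delta_pos": [0, 0, -0.06], "rotation": [0, 0, 0]},
    {"gripper": 0.005, "delta_pos": [0, 0, -0.09], "rotation": [0, 0, 0]},
    {"gripper": 0.005, "delta_pos": [-0.02, -0.001, -0.115], "rotation": [0, 0, 0]},
    {"gripper": 0.005, "delta_pos": [-0.05, -0.005, -0.115], "rotation": [0, 0, 0]},
    {"gripper": 0.005, "delta_pos": [-0.085, -0.009, -0.115], "rotation": [0, 0, 0]},
    {"gripper": 0.005, "delta_pos": [-0.12, -0.013, -0.115], "rotation": [0, 0, 0]},
    {"gripper": 0.005, "delta_pos": [-0.155, -0.016, -0.115], "rotation": [0, 0, 0]},
    {"gripper": 0.005, "delta_pos": [-0.185, -0.0166, -0.115], "rotation": [0, 0, 0]},
    {"gripper": 0.005, "delta_pos": [-0.2, -0.0166, -0.115], "rotation": [0, 0, 0]},
    {"gripper": 0.005, "delta_pos": [-0.2, -0.0166, -0.115], "rotation": [0, 0, 0]},
    {"gripper": 0.005, "delta_pos": [-0.2, -0.0166, -0.115], "rotation": [0, 0, 0]}
  ]
}}

```text
time: 5.75
tool_pos: [0.5069, -0.0677, 0.238]
tool_rot: [-0.0, 0.707, 0.707, 0.0]
force: [0.1, -0.2, 0.1]
grip_width: 0.0114
```

```bash
python3 - <<'E'
from h import *
s=env.get_state(); print(s['time'],s['tool_pos'],s['force'])
c=env.get_calibration('wrist');a=env.capture('wrist');save('w4',a[0:300,130:430],2)
for t in ['hole_mouth','stop']: print(t,[(np.round(x['xy'],1).tolist(),round(x['confidence'],2)) for x in env.look_for('wrist',t)[:3]])
print(proj(c,(.506,-.1395,.112)),proj(c,s['tool_pos']+np.array([0,0,.0185])),proj(c,s['tool_pos']-np.array([0,0,.0855])))
E
```

```text
5.75 [ 0.50687063 -0.06772933  0.2379827 ] [ 0.05392306 -0.22631928  0.12329901]
hole_mouth [([152.8, 261.9], 0.73)]
stop [([281.7, 252.5], 0.94)]
[277.71603638 284.28369541] [277.32006422 310.02246958] [278.338814   219.79994417]
```

View pics/w4.png

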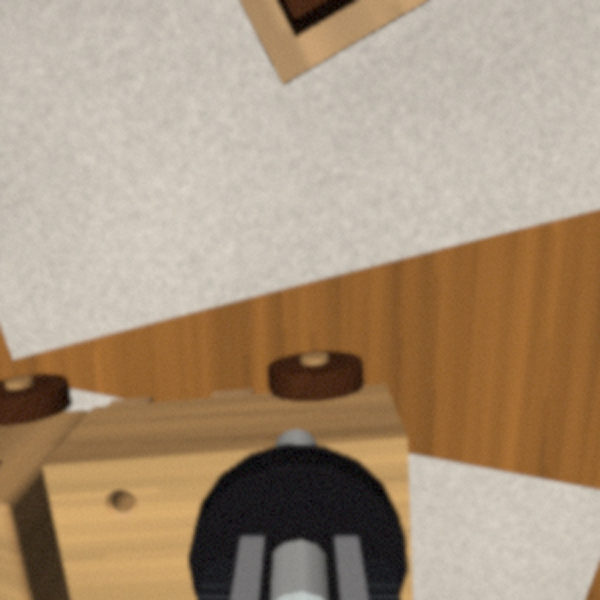

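The view shows the held gauge covering the hole, because the camera sits on the +y side. I'll move past the hole to see it.

Request:
{"name": "drive_tool", "arguments": {
  "commands": [
    {"gripper": 0.005, "delta_pos": [-0.025, 0, 0], "rotation": [0, 0, 0]},
    {"gripper": 0.005, "delta_pos": [-0.06, 0, 0], "rotation": [0, 0, 0]},
    {"gripper": 0.005, "delta_pos": [-0.1, 0, 0], "rotation": [0, 0, 0]},
    {"gripper": 0.005, "delta_pos": [-0.13, 0, 0], "rotation": [0, 0, 0]},
    {"gripper": 0.005, "delta_pos": [-0.14, 0, 0], "rotation": [0, 0, 0]},
    {"gripper": 0.005, "delta_pos": [-0.14, 0, 0], "rotation": [0, 0, 0]},
    {"gripper": 0.005, "delta_pos": [-0.14, 0, 0], "rotation": [0, 0, 0]}
  ]
}}

```text
time: 6.6
tool_pos: [0.5069, -0.2069, 0.2382]
tool_rot: [-0.0, 0.707, 0.707, 0.0]
force: [0.1, -0.2, -1.3]
grip_width: 0.0112
```

```bash
python3 - <<'E'
from h import *
s=env.get_state(); print(s['time'],s['tool_pos'],s['force'])
c=env.get_calibration('wrist');a=env.capture('wrist')
for t in ['hole_mouth','stop']: print(t,[(np.round(x['xy'],1).tolist(),round(x['confidence'],2)) for x in env.look_for('wrist',t)[:3]])
p=proj(c,(.506,-.1395,.112));print(p,proj(c,s['tool_pos']+np.array([0,0,.0185])),proj(c,s['tool_pos']-np.array([0,0,.0855])))
g=a.copy();save('w5',g[0:340,110:450],1.7)
E
```

```text
6.6 [ 0.50690837 -0.206894    0.23820576] [ 0.1353899  -0.17694006 -1.2644063 ]
hole_mouth [([176.2, 113.1], 0.9)]
stop [([279.9, 253.5], 0.91)]
[277.06066604 110.97120415] [277.23233054 309.98379182] [278.25928825 219.79937103]
```

View pics/w5.png

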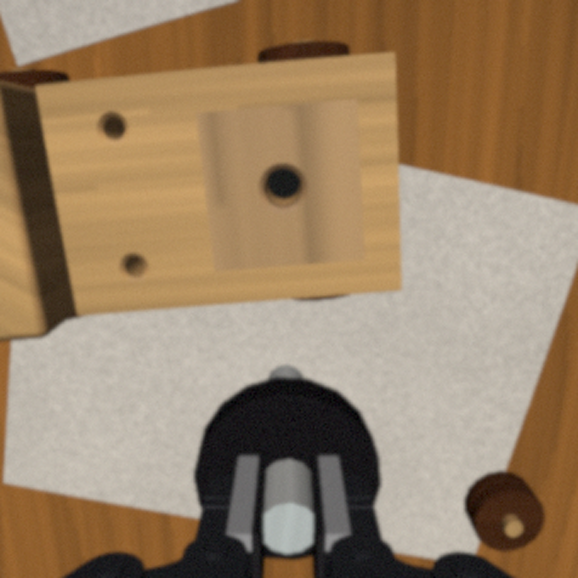

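The hole is at wrist pixel (276.5,108). Corrected with the offset seen at the grasp, that gives about (0.507, -0.1377). I'll move over it with the tip just above the plate.

Request:
{"name": "drive_tool", "arguments": {
  "commands": [
    {"gripper": 0.005, "delta_pos": [0.015, 0, 0], "rotation": [0, 0, 0]},
    {"gripper": 0.005, "delta_pos": [0.035, 0, 0], "rotation": [0, 0, 0]},
    {"gripper": 0.005, "delta_pos": [0.055, 0, 0], "rotation": [0, 0, 0]},
    {"gripper": 0.005, "delta_pos": [0.066, 0, 0], "rotation": [0, 0, 0]},
    {"gripper": 0.005, "delta_pos": [0.0692, 0, 0], "rotation": [0, 0, 0]},
    {"gripper": 0.005, "delta_pos": [0.0692, 0, 0.008], "rotation": [0, 0, 0]},
    {"gripper": 0.005, "delta_pos": [0.0692, 0, 0.018], "rotation": [0, 0, 0]},
    {"gripper": 0.005, "delta_pos": [0.0692, 0, 0.025], "rotation": [0, 0, 0]},
    {"gripper": 0.005, "delta_pos": [0.0692, 0, 0.028], "rotation": [0, 0, 0]},
    {"gripper": 0.005, "delta_pos": [0.0692, 0, 0.028], "rotation": [0, 0, 0]},
    {"gripper": 0.005, "delta_pos": [0.0692, 0, 0.028], "rotation": [0, 0, 0]}
  ]
}}

```text
time: 7.85
tool_pos: [0.507, -0.1393, 0.2103]
tool_rot: [0.0, 0.707, 0.707, 0.0]
force: [-0.0, 0.4, -1.2]
grip_width: 0.0116
```

```bash
python3 - <<'E'
from h import *
s=env.get_state(); print(s['time'],s['tool_pos'],s['force'])
a=env.capture('wrist');b=env.capture('side');d=env.capture('scene')
f=lambda i:cv2.resize(i,(400,400),interpolation=2)
top=np.hstack([f(b[220:310,215:305]),f(d[130:230,170:270])])
save('n6',top); np.save('w6.npy',a)
S,C=env.get_calibration('side'),env.get_calibration('scene')
print('tip',proj(S,s['tool_pos']-[0,0,.0855]),proj(C,s['tool_pos']-[0,0,.0855]))
E
```

```text
7.85 [ 0.50696027 -0.13925629  0.2103241 ] [-0.01708742  0.39210328 -1.18309639]
tip [262.44168504 266.53553105] [221.58983067 194.41991981]
```

View pics/n6.png

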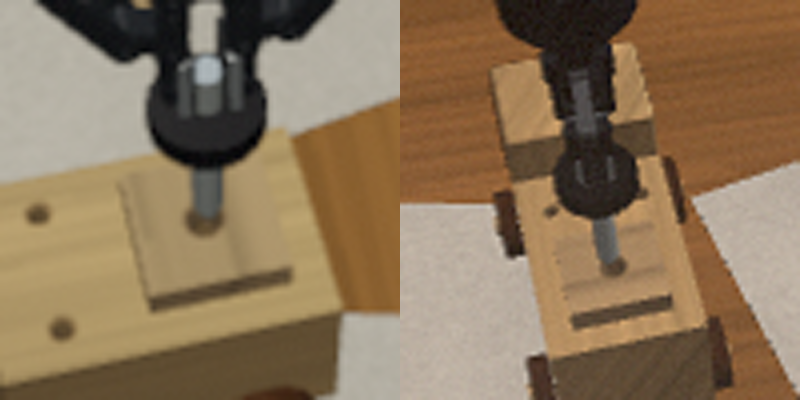

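The tip is directly over the hole in both views, perhaps 1 mm off in y. I'll descend slowly and watch the force.

Request:
{"name": "drive_tool", "arguments": {
  "commands": [
    {"gripper": 0.005, "delta_pos": [0.001, 0, 0.001], "rotation": [0, 0, 0]},
    {"gripper": 0.005, "delta_pos": [0.001, 0, 0.002], "rotation": [0, 0, 0]},
    {"gripper": 0.005, "delta_pos": [0.001, 0, 0.003], "rotation": [0, 0, 0]},
    {"gripper": 0.005, "delta_pos": [0.001, 0, 0.004], "rotation": [0, 0, 0]},
    {"gripper": 0.005, "delta_pos": [0.001, 0, 0.005], "rotation": [0, 0, 0]},
    {"gripper": 0.005, "delta_pos": [0.001, 0, 0.006], "rotation": [0, 0, 0]},
    {"gripper": 0.005, "delta_pos": [0.001, 0, 0.007], "rotation": [0, 0, 0]},
    {"gripper": 0.005, "delta_pos": [0.001, 0, 0.008], "rotation": [0, 0, 0]},
    {"gripper": 0.005, "delta_pos": [0.001, 0, 0.008], "rotation": [0, 0, 0]}
  ],
  "squeeze": 30
}}

```text
time: 8.9
tool_pos: [0.5068, -0.138, 0.2022]
tool_rot: [-0.0, 0.707, 0.707, -0.0]
force: [0.4, 0.2, -1.0]
grip_width: 0.011
```

Request:
{"name": "drive_tool", "arguments": {
  "commands": [
    {"gripper": 0.005, "delta_pos": [0, 0, 0.0006], "rotation": [0, 0, 0]},
    {"gripper": 0.005, "delta_pos": [0, 0, 0.0012], "rotation": [0, 0, 0]},
    {"gripper": 0.005, "delta_pos": [0, 0, 0.0018], "rotation": [0, 0, 0]},
    {"gripper": 0.005, "delta_pos": [0, 0, 0.0024], "rotation": [0, 0, 0]},
    {"gripper": 0.005, "delta_pos": [0, 0, 0.003], "rotation": [0, 0, 0]},
    {"gripper": 0.005, "delta_pos": [0, 0, 0.003], "rotation": [0, 0, 0]}
  ]
}}

```text
time: 9.5
tool_pos: [0.5068, -0.138, 0.1992]
tool_rot: [-0.0, 0.707, 0.707, -0.0]
force: [0.4, 0.1, -0.8]
grip_width: 0.0114
```

Request:
{"name": "drive_tool", "arguments": {
  "commands": [
    {"gripper": 0.005, "delta_pos": [0, 0, 0.0006], "rotation": [0, 0, 0]},
    {"gripper": 0.005, "delta_pos": [0, 0, 0.0012], "rotation": [0, 0, 0]},
    {"gripper": 0.005, "delta_pos": [0, 0, 0.0018], "rotation": [0, 0, 0]},
    {"gripper": 0.005, "delta_pos": [0, 0, 0.0024], "rotation": [0, 0, 0]},
    {"gripper": 0.005, "delta_pos": [0, 0, 0.003], "rotation": [0, 0, 0]}
  ]
}}

```text
time: 10.0
tool_pos: [0.5069, -0.138, 0.1963]
tool_rot: [0.0, 0.707, 0.707, 0.0]
force: [0.8, -0.6, -0.8]
grip_width: 0.0115
```

Request:
{"name": "drive_tool", "arguments": {
  "commands": [
    {"gripper": 0.005, "delta_pos": [0, 0, 0.0006], "rotation": [0, 0, 0]},
    {"gripper": 0.005, "delta_pos": [0, 0, 0.0012], "rotation": [0, 0, 0]},
    {"gripper": 0.005, "delta_pos": [0, 0, 0.0018], "rotation": [0, 0, 0]},
    {"gripper": 0.005, "delta_pos": [0, 0, 0.0024], "rotation": [0, 0, 0]},
    {"gripper": 0.005, "delta_pos": [0, 0, 0.003], "rotation": [0, 0, 0]}
  ]
}}

```text
time: 10.5
tool_pos: [0.5068, -0.138, 0.1932]
tool_rot: [-0.0, 0.707, 0.707, -0.0]
force: [-0.6, 0.5, -1.4]
grip_width: 0.0117
```

Request:
{"name": "drive_tool", "arguments": {
  "commands": [
    {"gripper": 0.005, "delta_pos": [0, 0, 0.0006], "rotation": [0, 0, 0]},
    {"gripper": 0.005, "delta_pos": [0, 0, 0.0012], "rotation": [0, 0, 0]},
    {"gripper": 0.005, "delta_pos": [0, 0, 0.0018], "rotation": [0, 0, 0]},
    {"gripper": 0.005, "delta_pos": [0, 0, 0.0024], "rotation": [0, 0, 0]},
    {"gripper": 0.005, "delta_pos": [0, 0, 0.003], "rotation": [0, 0, 0]}
  ]
}}

```text
time: 11.0
tool_pos: [0.5069, -0.138, 0.1902]
tool_rot: [-0.0, 0.707, 0.707, -0.0]
force: [-1.2, -0.8, -0.4]
grip_width: 0.0112
```

Request:
{"name": "drive_tool", "arguments": {
  "commands": [
    {"gripper": 0.005, "delta_pos": [0, 0, 0.0008], "rotation": [0, 0, 0]},
    {"gripper": 0.005, "delta_pos": [0, 0, 0.0016], "rotation": [0, 0, 0]},
    {"gripper": 0.005, "delta_pos": [0, 0, 0.0024], "rotation": [0, 0, 0]},
    {"gripper": 0.005, "delta_pos": [0, 0, 0.0032], "rotation": [0, 0, 0]},
    {"gripper": 0.005, "delta_pos": [0, 0, 0.004], "rotation": [0, 0, 0]}
  ]
}}

```text
time: 11.5
tool_pos: [0.5069, -0.138, 0.1862]
tool_rot: [-0.0, 0.707, 0.707, -0.0]
force: [-1.0, -0.8, 0.1]
grip_width: 0.0113
```

Request:
{"name": "drive_tool", "arguments": {
  "commands": [
    {"gripper": 0.005, "delta_pos": [0, 0, 0.0008], "rotation": [0, 0, 0]},
    {"gripper": 0.005, "delta_pos": [0, 0, 0.0016], "rotation": [0, 0, 0]},
    {"gripper": 0.005, "delta_pos": [0, 0, 0.0024], "rotation": [0, 0, 0]},
    {"gripper": 0.005, "delta_pos": [0, 0, 0.0032], "rotation": [0, 0, 0]},
    {"gripper": 0.005, "delta_pos": [0, 0, 0.004], "rotation": [0, 0, 0]}
  ]
}}

```text
time: 12.0
tool_pos: [0.5069, -0.138, 0.1823]
tool_rot: [0.0, 0.707, 0.707, -0.0]
force: [-0.9, -0.9, -0.7]
grip_width: 0.0115
```

Request:
{"name": "drive_tool", "arguments": {
  "commands": [
    {"gripper": 0.005, "delta_pos": [0, 0, 0.0008], "rotation": [0, 0, 0]},
    {"gripper": 0.005, "delta_pos": [0, 0, 0.0016], "rotation": [0, 0, 0]},
    {"gripper": 0.005, "delta_pos": [0, 0, 0.0024], "rotation": [0, 0, 0]},
    {"gripper": 0.005, "delta_pos": [0, 0, 0.0032], "rotation": [0, 0, 0]},
    {"gripper": 0.005, "delta_pos": [0, 0, 0.004], "rotation": [0, 0, 0]}
  ]
}}

```text
time: 12.5
tool_pos: [0.5069, -0.138, 0.1782]
tool_rot: [-0.0, 0.707, 0.707, -0.0]
force: [-1.5, 0.0, -0.4]
grip_width: 0.0112
```

Request:
{"name": "drive_tool", "arguments": {
  "commands": [
    {"gripper": 0.005, "delta_pos": [0, 0, 0.001], "rotation": [0, 0, 0]},
    {"gripper": 0.005, "delta_pos": [0, 0, 0.002], "rotation": [0, 0, 0]},
    {"gripper": 0.005, "delta_pos": [0, 0, 0.003], "rotation": [0, 0, 0]},
    {"gripper": 0.005, "delta_pos": [0, 0, 0.004], "rotation": [0, 0, 0]},
    {"gripper": 0.005, "delta_pos": [0, 0, 0.005], "rotation": [0, 0, 0]},
    {"gripper": 0.005, "delta_pos": [0, 0, 0.006], "rotation": [0, 0, 0]},
    {"gripper": 0.005, "delta_pos": [0, 0, 0.007], "rotation": [0, 0, 0]},
    {"gripper": 0.005, "delta_pos": [0, 0, 0.008], "rotation": [0, 0, 0]}
  ]
}}

```text
time: 13.3
tool_pos: [0.5069, -0.138, 0.1702]
tool_rot: [0.0, 0.707, 0.707, -0.0]
force: [-2.0, -0.4, 0.8]
grip_width: 0.0115
```

Request:
{"name": "drive_tool", "arguments": {
  "commands": [
    {"gripper": 0.005, "delta_pos": [0, 0, 0.001], "rotation": [0, 0, 0]},
    {"gripper": 0.005, "delta_pos": [0, 0, 0.002], "rotation": [0, 0, 0]},
    {"gripper": 0.005, "delta_pos": [0, 0, 0.003], "rotation": [0, 0, 0]},
    {"gripper": 0.005, "delta_pos": [0, 0, 0.004], "rotation": [0, 0, 0]},
    {"gripper": 0.005, "delta_pos": [0, 0, 0.005], "rotation": [0, 0, 0]},
    {"gripper": 0.005, "delta_pos": [0, 0, 0.006], "rotation": [0, 0, 0]},
    {"gripper": 0.005, "delta_pos": [0, 0, 0.007], "rotation": [0, 0, 0]},
    {"gripper": 0.005, "delta_pos": [0, 0, 0.008], "rotation": [0, 0, 0]},
    {"gripper": 0.005, "delta_pos": [0, 0, 0.008], "rotation": [0, 0, 0]}
  ]
}}

```text
time: 14.2
tool_pos: [0.5068, -0.138, 0.1621]
tool_rot: [-0.0, 0.707, 0.707, -0.0]
force: [-1.7, -0.1, -1.4]
grip_width: 0.0113
```

Request:
{"name": "drive_tool", "arguments": {
  "commands": [
    {"gripper": 0.005, "delta_pos": [0, -0.0003, 0.0005], "rotation": [0, 0, 0]},
    {"gripper": 0.005, "delta_pos": [0, -0.0004, 0.001], "rotation": [0, 0, 0]},
    {"gripper": 0.005, "delta_pos": [0, -0.0004, 0.0015], "rotation": [0, 0, 0]},
    {"gripper": 0.005, "delta_pos": [0, -0.0004, 0.002], "rotation": [0, 0, 0]},
    {"gripper": 0.005, "delta_pos": [0, -0.0004, 0.0025], "rotation": [0, 0, 0]},
    {"gripper": 0.005, "delta_pos": [0, -0.0004, 0.003], "rotation": [0, 0, 0]},
    {"gripper": 0.005, "delta_pos": [0, -0.0004, 0.0035], "rotation": [0, 0, 0]},
    {"gripper": 0.005, "delta_pos": [0, -0.0004, 0.004], "rotation": [0, 0, 0]}
  ]
}}

```text
time: 15.0
tool_pos: [0.5065, -0.138, 0.1583]
tool_rot: [0.0, 0.707, 0.707, 0.0]
force: [-1.6, -0.6, -0.8]
grip_width: 0.0114
```

Request:
{"name": "drive_tool", "arguments": {
  "commands": [
    {"gripper": 0.005, "delta_pos": [0, 0, 0.0005], "rotation": [0, 0, 0]},
    {"gripper": 0.005, "delta_pos": [0, 0, 0.001], "rotation": [0, 0, 0]},
    {"gripper": 0.005, "delta_pos": [0, 0, 0.0015], "rotation": [0, 0, 0]},
    {"gripper": 0.005, "delta_pos": [0, 0, 0.002], "rotation": [0, 0, 0]}
  ]
}}

```text
time: 15.4
tool_pos: [0.5065, -0.138, 0.1563]
tool_rot: [0.0, 0.707, 0.707, 0.0]
force: [-2.2, -0.7, 0.4]
grip_width: 0.0112
```

Request:
{"name": "drive_tool", "arguments": {
  "commands": [
    {"gripper": 0.005, "delta_pos": [0, 0, 0.0005], "rotation": [0, 0, 0]},
    {"gripper": 0.005, "delta_pos": [0, 0, 0.001], "rotation": [0, 0, 0]},
    {"gripper": 0.005, "delta_pos": [0, 0, 0.0015], "rotation": [0, 0, 0]}
  ]
}}

```text
time: 15.7
tool_pos: [0.5065, -0.138, 0.1548]
tool_rot: [0.0, 0.707, 0.707, 0.0]
force: [-1.0, -0.4, 0.6]
grip_width: 0.0116
```

Request:
{"name": "drive_tool", "arguments": {
  "commands": [
    {"gripper": 0.005, "delta_pos": [0, 0, 0.0005], "rotation": [0, 0, 0]},
    {"gripper": 0.005, "delta_pos": [0, 0, 0.001], "rotation": [0, 0, 0]},
    {"gripper": 0.005, "delta_pos": [0, 0, 0.0015], "rotation": [0, 0, 0]}
  ]
}}

```text
time: 16.0
tool_pos: [0.5065, -0.138, 0.1533]
tool_rot: [-0.0, 0.707, 0.707, -0.0]
force: [-0.5, 0.3, 0.2]
grip_width: 0.0117
```

Request:
{"name": "drive_tool", "arguments": {
  "commands": [
    {"gripper": 0.005, "delta_pos": [0, 0, 0.0005], "rotation": [0, 0, 0]},
    {"gripper": 0.005, "delta_pos": [0, 0, 0.001], "rotation": [0, 0, 0]},
    {"gripper": 0.005, "delta_pos": [0, 0, 0.0015], "rotation": [0, 0, 0]}
  ]
}}

```text
time: 16.3
tool_pos: [0.5065, -0.138, 0.1518]
tool_rot: [-0.0, 0.707, 0.707, -0.0]
force: [-1.8, -0.4, 0.8]
grip_width: 0.0114
```

Request:
{"name": "drive_tool", "arguments": {
  "commands": [
    {"gripper": 0.005, "delta_pos": [0, 0, 0.0005], "rotation": [0, 0, 0]},
    {"gripper": 0.005, "delta_pos": [0, 0, 0.001], "rotation": [0, 0, 0]},
    {"gripper": 0.005, "delta_pos": [0, 0, 0.001], "rotation": [0, 0, 0]}
  ]
}}

```text
time: 16.6
tool_pos: [0.5065, -0.1381, 0.1509]
tool_rot: [0.0, 0.707, 0.707, -0.0]
force: [-2.2, -1.3, 1.2]
grip_width: 0.0113
```

Request:
{"name": "drive_tool", "arguments": {
  "commands": [
    {"gripper": 0.005, "delta_pos": [0, 0, 0.0005], "rotation": [0, 0, 0]},
    {"gripper": 0.005, "delta_pos": [0, 0, 0.001], "rotation": [0, 0, 0]},
    {"gripper": 0.005, "delta_pos": [0, 0, 0.001], "rotation": [0, 0, 0]}
  ]
}}

```text
time: 16.9
tool_pos: [0.5066, -0.1381, 0.15]
tool_rot: [0.0, 0.707, 0.707, 0.0]
force: [-2.4, -1.8, 5.5]
grip_width: 0.0115
```

Request:
{"name": "drive_tool", "arguments": {
  "commands": [
    {"gripper": 0.005, "delta_pos": [0, 0, 0.0004], "rotation": [0, 0, 0]},
    {"gripper": 0.005, "delta_pos": [0, 0, 0.0008], "rotation": [0, 0, 0]},
    {"gripper": 0.005, "delta_pos": [0, 0, 0.0008], "rotation": [0, 0, 0]},
    {"gripper": 0.005, "delta_pos": [0, 0, 0.0008], "rotation": [0, 0, 0]}
  ]
}}

```text
time: 17.3
tool_pos: [0.5066, -0.1382, 0.1494]
tool_rot: [0.0, 0.707, 0.707, 0.0]
force: [-3.2, -1.6, 6.0]
grip_width: 0.0116
```

Request:
{"name": "drive_tool", "arguments": {
  "commands": [
    {"gripper": 0.005, "delta_pos": [0, 0, 0.0004], "rotation": [0, 0, 0]},
    {"gripper": 0.005, "delta_pos": [0, 0, 0.0008], "rotation": [0, 0, 0]},
    {"gripper": 0.005, "delta_pos": [0, 0, 0.0008], "rotation": [0, 0, 0]}
  ]
}}

```text
time: 17.6
tool_pos: [0.5067, -0.1382, 0.1488]
tool_rot: [0.0, 0.707, 0.707, 0.0]
force: [-4.0, -0.8, 9.1]
grip_width: 0.0115
```

Request:
{"name": "drive_tool", "arguments": {
  "commands": [
    {"gripper": 0.005, "delta_pos": [0, 0, 0.0004], "rotation": [0, 0, 0]},
    {"gripper": 0.005, "delta_pos": [0, 0, 0.0004], "rotation": [0, 0, 0]},
    {"gripper": 0.005, "delta_pos": [0, 0, 0.0004], "rotation": [0, 0, 0]}
  ]
}}

```text
time: 17.9
tool_pos: [0.5067, -0.1382, 0.1485]
tool_rot: [0.001, 0.707, 0.707, 0.0]
force: [-4.0, -1.3, 9.9]
grip_width: 0.0117
```

Request:
{"name": "drive_tool", "arguments": {
  "commands": [
    {"gripper": 0.005, "delta_pos": [0, 0, 0.0003], "rotation": [0, 0, 0]},
    {"gripper": 0.005, "delta_pos": [0, 0, 0.0004], "rotation": [0, 0, 0]},
    {"gripper": 0.005, "delta_pos": [0, 0, 0.0004], "rotation": [0, 0, 0]},
    {"gripper": 0.005, "delta_pos": [0, 0, 0.0004], "rotation": [0, 0, 0]}
  ]
}}

```text
time: 18.3
tool_pos: [0.5068, -0.1383, 0.1483]
tool_rot: [0.001, 0.707, 0.707, 0.0]
force: [-4.3, -0.5, 10.5]
grip_width: 0.0114
```

Pad press done at about 11 N. Now I'll unload, open the fingers astride the rod, and push the stop down.

Request:
{"name": "drive_tool", "arguments": {
  "commands": [
    {"gripper": 0.005, "delta_pos": [0, -0.0003, -0.001], "rotation": [0, 0, 0]},
    {"gripper": 0.005, "delta_pos": [0, -0.0003, -0.0025], "rotation": [0, 0, 0]},
    {"gripper": 0.005, "delta_pos": [0, -0.0003, -0.0025], "rotation": [0, 0, 0]},
    {"gripper": 0.026, "delta_pos": [0, -0.0003, -0.0025], "rotation": [0, 0, 0]},
    {"gripper": 0.026, "delta_pos": [0, -0.0003, -0.0025], "rotation": [0, 0, 0]},
    {"gripper": 0.026, "delta_pos": [0, -0.0003, -0.0025], "rotation": [0, 0, 0]},
    {"gripper": 0.026, "delta_pos": [0, -0.0003, -0.0025], "rotation": [0, 0, 0]},
    {"gripper": 0.026, "delta_pos": [0, -0.0003, -0.0025], "rotation": [0, 0, 0]}
  ]
}}

```text
time: 19.1
tool_pos: [0.5062, -0.138, 0.1498]
tool_rot: [-0.0, 0.707, 0.707, 0.0]
force: [0.3, 0.5, -0.8]
grip_width: 0.0259
```

```bash
python3 - <<'E'
from h import *
s=env.get_state(); print(s['time'],s['tool_pos'],s['force'],s['grip_width'])
a=env.capture('wrist');b=env.capture('side')
f=lambda i:cv2.resize(i,(400,400),interpolation=2)
save('n7',np.hstack([f(a[200:420,170:390]),f(b[210:310,210:310])]))
E
```

```text
19.1 [ 0.50619239 -0.13796624  0.14981331] [ 0.27499991  0.47130352 -0.81396773] 0.02586087100409123
```

View pics/n7.png

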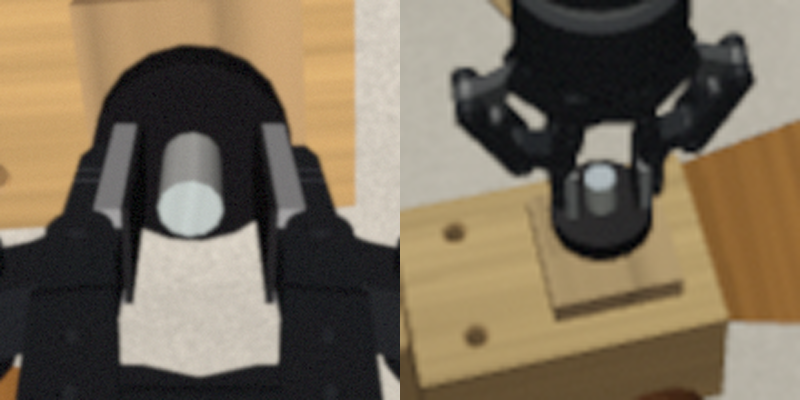

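The rod stands centred between the fingers, with the tips over the stop. I'll slide the stop down at no more than 4.5 mm/s.

Request:
{"name": "drive_tool", "arguments": {
  "commands": [
    {"gripper": 0.026, "delta_pos": [0, 0, 0.0004], "rotation": [0, 0, 0]},
    {"gripper": 0.026, "delta_pos": [0, 0, 0.0008], "rotation": [0, 0, 0]},
    {"gripper": 0.026, "delta_pos": [0, 0, 0.0012], "rotation": [0, 0, 0]},
    {"gripper": 0.026, "delta_pos": [0, 0, 0.0016], "rotation": [0, 0, 0]},
    {"gripper": 0.026, "delta_pos": [0, 0, 0.002], "rotation": [0, 0, 0]},
    {"gripper": 0.026, "delta_pos": [0, 0, 0.0024], "rotation": [0, 0, 0]},
    {"gripper": 0.026, "delta_pos": [0, 0, 0.0028], "rotation": [0, 0, 0]},
    {"gripper": 0.026, "delta_pos": [0, 0, 0.0032], "rotation": [0, 0, 0]},
    {"gripper": 0.026, "delta_pos": [0, 0, 0.0036], "rotation": [0, 0, 0]},
    {"gripper": 0.026, "delta_pos": [0, 0, 0.004], "rotation": [0, 0, 0]},
    {"gripper": 0.026, "delta_pos": [0, 0, 0.0044], "rotation": [0, 0, 0]},
    {"gripper": 0.026, "delta_pos": [0, 0, 0.0048], "rotation": [0, 0, 0]}
  ]
}}

```text
time: 20.4
tool_pos: [0.5062, -0.138, 0.1451]
tool_rot: [-0.0, 0.707, 0.707, -0.0]
force: [-0.2, 0.2, 2.1]
grip_width: 0.0261
```

Request:
{"name": "drive_tool", "arguments": {
  "commands": [
    {"gripper": 0.026, "delta_pos": [0, 0, 0.0004], "rotation": [0, 0, 0]},
    {"gripper": 0.026, "delta_pos": [0, 0, 0.0008], "rotation": [0, 0, 0]},
    {"gripper": 0.026, "delta_pos": [0, 0, 0.0012], "rotation": [0, 0, 0]},
    {"gripper": 0.026, "delta_pos": [0, 0, 0.0016], "rotation": [0, 0, 0]},
    {"gripper": 0.026, "delta_pos": [0, 0, 0.002], "rotation": [0, 0, 0]},
    {"gripper": 0.026, "delta_pos": [0, 0, 0.0024], "rotation": [0, 0, 0]}
  ]
}}

```text
time: 21.0
tool_pos: [0.5062, -0.138, 0.1427]
tool_rot: [-0.0, 0.707, 0.707, 0.0]
force: [0.3, 1.1, 2.0]
grip_width: 0.0258
```

Request:
{"name": "drive_tool", "arguments": {
  "commands": [
    {"gripper": 0.026, "delta_pos": [0, 0, 0.0004], "rotation": [0, 0, 0]},
    {"gripper": 0.026, "delta_pos": [0, 0, 0.0008], "rotation": [0, 0, 0]},
    {"gripper": 0.026, "delta_pos": [0, 0, 0.0012], "rotation": [0, 0, 0]},
    {"gripper": 0.026, "delta_pos": [0, 0, 0.0016], "rotation": [0, 0, 0]},
    {"gripper": 0.026, "delta_pos": [0, 0, 0.002], "rotation": [0, 0, 0]},
    {"gripper": 0.026, "delta_pos": [0, 0, 0.0024], "rotation": [0, 0, 0]},
    {"gripper": 0.026, "delta_pos": [0, 0, 0.0028], "rotation": [0, 0, 0]},
    {"gripper": 0.026, "delta_pos": [0, 0, 0.0032], "rotation": [0, 0, 0]},
    {"gripper": 0.026, "delta_pos": [0, 0, 0.0036], "rotation": [0, 0, 0]},
    {"gripper": 0.026, "delta_pos": [0, 0, 0.004], "rotation": [0, 0, 0]},
    {"gripper": 0.026, "delta_pos": [0, 0, 0.0044], "rotation": [0, 0, 0]},
    {"gripper": 0.026, "delta_pos": [0, 0, 0.0048], "rotation": [0, 0, 0]}
  ]
}}

```text
time: 22.2
tool_pos: [0.5062, -0.138, 0.1379]
tool_rot: [0.0, 0.707, 0.707, 0.0]
force: [0.9, -0.2, 1.2]
grip_width: 0.0259
```

Request:
{"name": "drive_tool", "arguments": {
  "commands": [
    {"gripper": 0.026, "delta_pos": [0, 0, 0.0003], "rotation": [0, 0, 0]},
    {"gripper": 0.026, "delta_pos": [0, 0, 0.0006], "rotation": [0, 0, 0]},
    {"gripper": 0.026, "delta_pos": [0, 0, 0.0009], "rotation": [0, 0, 0]},
    {"gripper": 0.026, "delta_pos": [0, 0, 0.0012], "rotation": [0, 0, 0]}
  ]
}}

```text
time: 22.6
tool_pos: [0.5062, -0.138, 0.1367]
tool_rot: [0.0, 0.707, 0.707, 0.0]
force: [-0.0, 0.0, 1.1]
grip_width: 0.0254
```

Request:
{"name": "drive_tool", "arguments": {
  "commands": [
    {"gripper": 0.026, "delta_pos": [0, 0, 0.0003], "rotation": [0, 0, 0]},
    {"gripper": 0.026, "delta_pos": [0, 0, 0.0006], "rotation": [0, 0, 0]},
    {"gripper": 0.026, "delta_pos": [0, 0, 0.0009], "rotation": [0, 0, 0]},
    {"gripper": 0.026, "delta_pos": [0, 0, 0.0012], "rotation": [0, 0, 0]}
  ]
}}

```text
time: 23.0
tool_pos: [0.5062, -0.138, 0.1355]
tool_rot: [-0.0, 0.707, 0.707, -0.0]
force: [0.1, -1.2, 2.3]
grip_width: 0.0261
```

Request:
{"name": "drive_tool", "arguments": {
  "commands": [
    {"gripper": 0.026, "delta_pos": [0, 0, 0.0003], "rotation": [0, 0, 0]},
    {"gripper": 0.026, "delta_pos": [0, 0, 0.0006], "rotation": [0, 0, 0]},
    {"gripper": 0.026, "delta_pos": [0, 0, 0.0009], "rotation": [0, 0, 0]},
    {"gripper": 0.026, "delta_pos": [0, 0, 0.0012], "rotation": [0, 0, 0]}
  ]
}}

```text
time: 23.4
tool_pos: [0.5062, -0.138, 0.1343]
tool_rot: [-0.0, 0.707, 0.707, 0.0]
force: [0.3, -0.5, 2.2]
grip_width: 0.0263
```

Request:
{"name": "drive_tool", "arguments": {
  "commands": [
    {"gripper": 0.026, "delta_pos": [0, 0, 0.0003], "rotation": [0, 0, 0]},
    {"gripper": 0.026, "delta_pos": [0, 0, 0.0006], "rotation": [0, 0, 0]},
    {"gripper": 0.026, "delta_pos": [0, 0, 0.0009], "rotation": [0, 0, 0]},
    {"gripper": 0.026, "delta_pos": [0, 0, 0.0012], "rotation": [0, 0, 0]}
  ]
}}

```text
time: 23.8
tool_pos: [0.5062, -0.138, 0.1331]
tool_rot: [0.0, 0.707, 0.707, -0.0]
force: [0.3, -0.2, 1.7]
grip_width: 0.0261
```

Request:
{"name": "drive_tool", "arguments": {
  "commands": [
    {"gripper": 0.026, "delta_pos": [0, 0, 0.0003], "rotation": [0, 0, 0]},
    {"gripper": 0.026, "delta_pos": [0, 0, 0.0006], "rotation": [0, 0, 0]},
    {"gripper": 0.026, "delta_pos": [0, 0, 0.0009], "rotation": [0, 0, 0]},
    {"gripper": 0.026, "delta_pos": [0, 0, 0.0012], "rotation": [0, 0, 0]}
  ]
}}

```text
time: 24.2
tool_pos: [0.5062, -0.138, 0.1319]
tool_rot: [-0.0, 0.707, 0.707, 0.0]
force: [0.5, -0.3, 2.1]
grip_width: 0.026
```

Request:
{"name": "drive_tool", "arguments": {
  "commands": [
    {"gripper": 0.026, "delta_pos": [0, 0, 0.0003], "rotation": [0, 0, 0]},
    {"gripper": 0.026, "delta_pos": [0, 0, 0.0006], "rotation": [0, 0, 0]},
    {"gripper": 0.026, "delta_pos": [0, 0, 0.0009], "rotation": [0, 0, 0]},
    {"gripper": 0.026, "delta_pos": [0, 0, 0.0012], "rotation": [0, 0, 0]}
  ]
}}

```text
time: 24.6
tool_pos: [0.5064, -0.1381, 0.1312]
tool_rot: [0.0, 0.707, 0.707, 0.0]
force: [-0.9, 0.6, 11.9]
grip_width: 0.026
```

Contact with the plate at about 12 N. I'll hold it there for a moment.

Request:
{"name": "drive_tool", "arguments": {
  "commands": [
    {"gripper": 0.026, "delta_pos": [0, 0, 0], "rotation": [0, 0, 0]},
    {"gripper": 0.026, "delta_pos": [0, 0, 0], "rotation": [0, 0, 0]},
    {"gripper": 0.026, "delta_pos": [0, 0, 0], "rotation": [0, 0, 0]},
    {"gripper": 0.026, "delta_pos": [0, 0, 0], "rotation": [0, 0, 0]}
  ]
}}

```text
time: 25.0
tool_pos: [0.5064, -0.1381, 0.1313]
tool_rot: [0.0, 0.707, 0.707, 0.0]
force: [-1.2, 0.7, 8.1]
grip_width: 0.0262
```

Request:
{"name": "drive_tool", "arguments": {
  "commands": [
    {"gripper": 0.026, "delta_pos": [0, 0, 0.0003], "rotation": [0, 0, 0]},
    {"gripper": 0.026, "delta_pos": [0, 0, 0.0003], "rotation": [0, 0, 0]},
    {"gripper": 0.026, "delta_pos": [0, 0, 0.0003], "rotation": [0, 0, 0]}
  ]
}}

```text
time: 25.3
tool_pos: [0.5065, -0.1381, 0.1312]
tool_rot: [0.0, 0.707, 0.707, 0.0]
force: [-1.5, 0.5, 12.0]
grip_width: 0.0259
```

Request:
{"name": "drive_tool", "arguments": {
  "commands": [
    {"gripper": 0.026, "delta_pos": [0, 0, 0.0001], "rotation": [0, 0, 0]},
    {"gripper": 0.026, "delta_pos": [0, 0, 0.0001], "rotation": [0, 0, 0]},
    {"gripper": 0.026, "delta_pos": [0, 0, 0.0001], "rotation": [0, 0, 0]},
    {"gripper": 0.026, "delta_pos": [0, 0, 0.0001], "rotation": [0, 0, 0]}
  ]
}}

```text
time: 25.7
tool_pos: [0.5064, -0.1381, 0.1312]
tool_rot: [0.0, 0.707, 0.707, 0.0]
force: [-2.7, 1.6, 12.7]
grip_width: 0.0258
```

Pressed steadily at about 12 N. Now I'll retreat straight up and check.

Request:
{"name": "drive_tool", "arguments": {
  "commands": [
    {"gripper": 0.026, "delta_pos": [0, 0, -0.0005], "rotation": [0, 0, 0]},
    {"gripper": 0.026, "delta_pos": [0, 0, -0.002], "rotation": [0, 0, 0]},
    {"gripper": 0.045, "delta_pos": [0, 0, -0.004], "rotation": [0, 0, 0]},
    {"gripper": 0.045, "delta_pos": [0, 0, -0.01], "rotation": [0, 0, 0]},
    {"gripper": 0.045, "delta_pos": [0, 0, -0.025], "rotation": [0, 0, 0]},
    {"gripper": 0.045, "delta_pos": [0, 0, -0.05], "rotation": [0, 0, 0]},
    {"gripper": 0.045, "delta_pos": [0, 0, -0.08], "rotation": [0, 0, 0]},
    {"gripper": 0.045, "delta_pos": [0, 0, -0.1], "rotation": [0, 0, 0]},
    {"gripper": 0.045, "delta_pos": [0, 0, -0.1], "rotation": [0, 0, 0]}
  ]
}}

```text
time: 26.6
tool_pos: [0.5076, -0.1386, 0.2333]
tool_rot: [0.002, 0.707, 0.707, 0.001]
force: [1.1, -0.3, -1.2]
grip_width: 0.0451
```

```bash
python3 - <<'E'
from h import *
s=env.get_state(); print(s['time'],s['tool_pos'],s['force'],s['grip_width'])
a=env.capture('scene');b=env.capture('side')
f=lambda i:cv2.resize(i,(400,400),interpolation=2)
save('n8',np.hstack([f(a[140:230,180:270]),f(b[220:310,215:305])]))
E
```

```text
26.6 [ 0.50757713 -0.13856749  0.23327942] [ 1.05374152 -0.29959863 -1.21981332] 0.04508419751600855
```

View pics/n8.png

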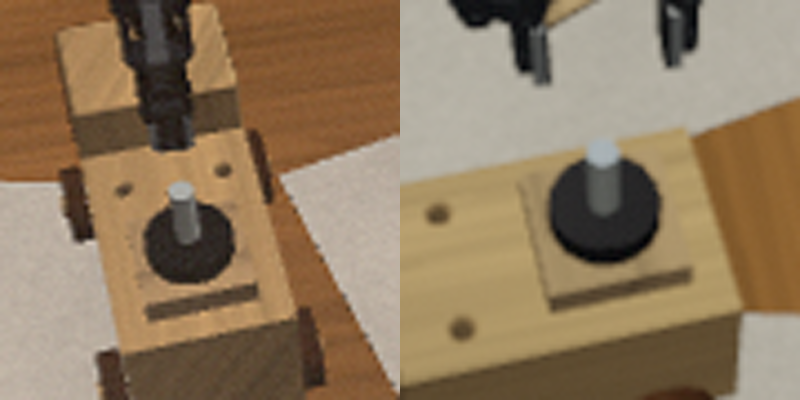

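The view shows the gauge upright, the stop flush and centred on the plate, and the gripper clear.

```bash
python3 -c "
from h import *
print(env.finish_job())"
```

```text
the job is handed in; nothing more can be done
None
```

I lifted the gauge out of its stand and lowered it upright into the large hole in the lorry's bed. I then made both presses and handed the job in with about 27 s on the clock, but no verdict was reported.

- **Pad press:** While I held the rod, the tip met the pad and the force rose about 3 N per mm. It reached about 10.5 N at the wrist, roughly 11 N on the pad, with the stop still clear of the plate.
- **Stop press:** I pushed the stop down at 3–4 mm/s. It met the plate hard, and I held it there at about 12 N, with a dip to 8 N for part of the hold. I then let go and went straight up.

No force reading went above 12.7 N, though forces are only reported at the end of each move. The last pictures show the gauge upright and free, the stop flush and centred on the plate, and the gripper clear. I could not measure the final pad compression or the exact height of the stop; both are inferred from the contact forces and the pictures. I did not go near the bottle, tin or wheels.

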